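Push the topping tubs home along the rail and shut the gate

ROBOT

A 6-joint arm with a two-finger parallel gripper is mounted at the origin on the work surface. World frame = base frame: x ahead of the robot, y to its left, z up, the work surface at z = 0. Lengths are in mm, angles in rad, forces in N, time in s.
With the tool pointing down it reaches from about 350 to 975 mm from the base axis. Payload 7.1 kg.
Tool frame: the origin (TCP) lies at the centre of the arm's flange, where the gripper is bolted on; the fingertips stand 182 mm ahead of it and the grasp point (between the pads) lies 163 mm ahead of it; x points along the fingers, y is the direction in which the jaws open and shut, and the axes are right-handed (so a half turn about x gives the same grasp; the last joint's range is limited). The gripper opens to 88 mm and grips with 3 to 60 N. Pads are 20 mm wide; open, the fingers measure 115 mm over their backs; the gripper's body (75 mm by 178 mm) begins 61 mm behind the grasp point.
Start: joints at [-1.326, 0.423, 1.63, -0, 1.089, -0.019], TCP at [162.988, -603.358, 404.675] pointing down, gripper open.
Joint ranges: [-3, 3], [-0.9, 2.11], [0.09, 2.58], [-1.31, 4.45], [0.11, 2.69], [-2.54, 2.54]. Speed limits (rad/s): [2.39, 2.39, 3.01, 3.14, 3.14, 3.14].

INTERFACE

Orientations are given as a rotation vector (axis times angle).
In Python, from workcell import readout, viewer, workorder, models gives the robot as it stands. The module is installed in compiled form; this text tells all that it offers.
- The arm moves only by the tool apply_moves, never from a script. Its argument "commands" is a list that holds one entry, the list of rows, each a list of 4 numbers: the shift along the world's x, y, z in m, then the turn about the world's z in rad. A call has 1 to 8 rows; each row is the pose to reach, as a shift and turn from the pose commanded when the call began; what a row does not reach only later rows make up. A row lasts 1/8 s, in which the tool goes at most 62.5 mm and 10.7 degrees, less where a joint would pass 70% of its speed; a pose out of reach is approached as far as the arm can. A call with a gripper value outside its range is refused whole. "gripper" is the finger opening in m, from 0 to 0.0878, set as the call begins (left out, the last holds). The fingers move at their own pace and stop on an object; the grip force is fixed at half the most. Time passes only in rows, so rows that repeat a pose let the fingers close. It gives the time, the measured TCP pose, the force and the opening at its end, in the units of the state.
- readout.get_obs(): the state, without advancing time (a new reading comes with each control period).
- viewer.get_image(name): name is "scene" or "top" or "wrist"; returns a dict with "color" (400x640x3 uint8, red, green, blue), "vertical_fov" (degrees; the focal length in pixels is half the picture's height over the tangent of half this angle, whatever the lens; pixels are square), "cx", "cy" (the principal point, pixels), "rvec" (rotation vector, rad) and "tvec" (3), from world to camera coordinates, as OpenCV has them. Camera axes: x right, y down, z forward; pixel columns grow to the right and rows downward; lengths in mm; the calibration is good to about 2 mm. A picture is of the moment at which its call begins. There is no depth.
- workorder.close_job(): hands the job in, once; it reports no verdict.
Trained networks look in the newest picture that a camera, given by its name, has taken for a name from the list of things; names that differ only in an ending like _2 or _b are one class to them, and where a whole thing is asked for, a point or a joint stands for the part that bears it (a point fixed in the world has none). Each returns a list of dicts, best first, with "conf" (0 to 1); they miss things now and then, are a little off and sometimes report something else, mostly with a low value. They report only what shows in the picture. A call takes as long as a camera call. They do not tell look-alikes from the thing itself.
- models.search_frame(camera, label): "position" ([x, y, z] in mm, in world coordinates, good to about 4 mm: the middle of the surface that is visible of it).
- models.place_of(camera, label): "position" ([x, y, z] in mm, in world coordinates, good to about 4 mm: a listed point, or the origin of a listed thing).
The state is a dict: "t": time; "qpos": joint angles; "qvel": joint speeds; "joint_torque": joint torques, N m; "ee_pos": TCP position; "orientation": TCP orientation; "ft_force": force on the tool from outside, world axes, zero at the start; "moment": the same for the moment, N m; "width": finger opening in mm.
Only numpy, scipy, OpenCV 4.12 (cv2) and the standard library are available. Lean on these libraries where they do the work, as an engineer would, in place of code of your own. Each camera call takes 0.05 s, during which the arm holds its last target.

TASK

Push the row of four topping tubs along the rail as one train, from behind its last tub, until the first is fully home against the black end stop. Then push the red gate round until it is fully across the rail behind them, and take the hand away. Only push with the fingers: keep the tubs together as a row, do not lift or tip any, and leave everything else where it stands.

Things in the scene. Friction and masses are not known exactly. Their poses are not given: they have to be found in the camera images.
- rail: Fixed aluminium channel (mm), 400 long (its y), 61 wide outside (its x), flat on the work surface; origin: centre of its underside. Floor 4 thick; side walls 4 thick, tops 16 above the work surface, 53 clear between. +y points to the black end stop (inner face at y = +190, 10 thick, 46 tall); the y = -200 end is open. Position and yaw vary.
- stop_face (a point): Middle of the end stop's inner face, 25 above the work surface; (0, 190, 25) in the rail's frame
- gate (a joint): Angle (rad) of the red gate on its upright hinge. 0: bar parallel to the rail, pointing away from the end stop, outside the wall on the robot's side (rail -x); negative: splayed away from the rail (to -0.6). Grows anticlockwise seen from above to a hard stop at 1.57, bar square across the channel. Friction about 0.06 N m; stays where left.
- gate_pivot (a point): The gate's hinge axis at the bar's mid height, 34 above the work surface; (-45, -20, 34) in the rail's frame
- gate_tip (a point): Free end of the red gate bar at its mid height, 70 mm from the pivot. The bar is straight, 8 mm thick, and stands from 19 to 49 mm above the work surface, so it passes 3 mm over the side walls. Shut, its face is 6 mm behind a row of tubs that is fully home; a row well short of home is in its way.
- tub_orange: Square steel topping tub with an orange-brown lid, 50 x 50 x 56 mm tall plus a black lid handle bar 30 x 8 x 9 tall; about 0.1 to 0.2 kg. Origin: centre of its underside, on the rail's floor 4 above the work surface; sides parallel to the rail. One of four standing in the channel in a touching row, order varies; slides freely along it.
- tub_yellow: Square steel topping tub with a brass-yellow lid, 50 x 50 x 56 mm tall plus a black lid handle bar 30 x 8 x 9 tall; about 0.1 to 0.2 kg. Origin: centre of its underside, on the rail's floor 4 above the work surface; sides parallel to the rail. One of four standing in the channel in a touching row, order varies; slides freely along it.
- tub_green: Square steel topping tub with a green lid, 50 x 50 x 56 mm tall plus a black lid handle bar 30 x 8 x 9 tall; about 0.1 to 0.2 kg. Origin: centre of its underside, on the rail's floor 4 above the work surface; sides parallel to the rail. One of four standing in the channel in a touching row, order varies; slides freely along it.
- tub_brown: Square steel topping tub with a dark brown lid, 50 x 50 x 56 mm tall plus a black lid handle bar 30 x 8 x 9 tall; about 0.1 to 0.2 kg. Origin: centre of its underside, on the rail's floor 4 above the work surface; sides parallel to the rail. One of four standing in the channel in a touching row, order varies; slides freely along it.
- spare_tub: Bystander: a fifth tub of the same size with a white lid, standing beside the rail on the work surface; not part of the row (mm). To be left alone.
- shaker: Bystander: amber glass shaker with steel cap, 42 dia x 75 tall, standing beside the rail (mm). To be left alone.
- sauce_red: Bystander: red sauce bottle, 54 dia x 160 tall (mm). To be left alone.
- sauce_brown: Bystander: dark brown sauce bottle, 54 dia x 160 tall (mm). To be left alone.
- spatula: Bystander: black spatula 240 long, lying (mm). To be left alone.
- bowl: Bystander: white bowl, 110 dia x 50 tall (mm). To be left alone.
- tongs: Bystander: aluminium tongs, 200 x 45 x 12, lying (mm). To be left alone.
Things that resemble listed ones, but are neither listed nor needed, are in the scene too. Leave any purple look-alike of the tub_yellow alone.

How it is judged (in metres and radians):
On the way, in this order (a step that is already met when the one before it is completed fails the run):
1. all four tubs are fully home against the end stop (within 4 mm) while the gate is still open (y of each of tub_orange, tub_yellow, tub_green, tub_brown in the frame of rail above 0.011 m and value of joint gate below 0.5 rad), for 0.2 s.
2. the gate is pushed fully across behind the row (y of each of tub_orange, tub_yellow, tub_green, tub_brown in the frame of rail above 0.011 m and value of joint gate above 1.4 rad), for 0.2 s.
At the end, for the whole second after the job is handed in: All four tubs stand upright in the channel, at rest, the row pushed against the end stop (within 4 mm over its length), and the gate is across behind them (joint above 1.4 rad) (all of step 2 and y of each of tub_orange, tub_yellow, tub_green, tub_brown in the frame of rail below 0.17 m and x of tub_orange in the frame of rail between -0.006 and 0.006 m and height (world z) of each of tub_orange, tub_yellow, tub_green, tub_brown below 0.008 m and angle between each of tub_orange, tub_yellow, tub_green, tub_brown's own z axis and vertical below 0.06 rad and linear speed of each of tub_orange, tub_yellow, tub_green, tub_brown below 0.01 m/s and x of tub_yellow in the frame of rail between -0.006 and 0.006 m and x of tub_green in the frame of rail between -0.006 and 0.006 m and x of tub_brown in the frame of rail between -0.006 and 0.006 m); the robot touches nothing.
It fails at once if a tub of the row is lifted (over 8 mm) or tipped (over 0.25 rad) (height (world z) of any of tub_orange, tub_yellow, tub_green, tub_brown above 0.012 m or angle between any of tub_orange, tub_yellow, tub_green, tub_brown's own z axis and vertical above 0.25 rad).
It fails at once if the row is pulled apart (its end tubs more than 12 mm further apart than when touching) (distance between tub_orange and tub_yellow above 0.1626 m or distance between any of tub_orange, tub_yellow and tub_green above 0.1626 m or distance between any of tub_orange, tub_yellow, tub_green and tub_brown above 0.1626 m).
It fails at once if a bystander is moved by more than 15 mm (distance of any of spare_tub, shaker, sauce_red, sauce_brown, spatula, bowl, tongs from where it was at the start of the episode above 0.015 m).
It also fails if it takes over 48 s, if anything falls off the work surface, if the arm or the gripper's body presses on something with over 40 N, if the wrist force passes 120 N, or if a joint passes its speed limit or range.

## Working session

There is one attempt and no reset: what is moved stays moved. The work goes in short steps, Python scripts to look and compute and a tool call to move; the robot and the scene stay as the last step left them, time stands still between calls to the robot, and variables do not carry over. Pictures are saved under pics/ and viewed, and the job is handed in when it is done.

Besides the shell and the picture viewer there is one more tool, called after "Emit:" by a JSON object that holds its "method" and its "body", one argument or row to a line. apply_moves: Moves the arm, as the interface text tells. Its arguments: {"type":"object","properties":{"commands":{"type":"array","items":{"type":"array","items":{"type":"array","items":{"type":"number"}}}},"gripper":{"type":"number"}},"required":["commands"]}

```bash
mkdir -p pics
python3 - <<'E'
from workcell import readout, viewer, models
import cv2
for n in ["scene","top","wrist"]:
    d=viewer.get_image(n); cv2.imwrite(f"pics/a_{n}.png",d["color"][:,:,::-1]); print(n,d["vertical_fov"],d["cx"],d["cy"],d["rvec"],d["tvec"])
for l in ["stop_face","gate_pivot","gate_tip","rail","tub_orange","tub_yellow","tub_green","tub_brown","spare_tub","shaker"]:
    for c in ["scene","top"]:
        print(l,c,[(r["position"],round(r["conf"],2)) for r in models.place_of(c,l)[:3]])
o=readout.get_obs(); print(o)
E
```

```text
scene 45.19093760963964 317.5159073880907 200.15922551238336 [ 1.38875975  2.41035172 -0.71483321] [ 293.70179114 -388.04113032 1572.59189694]
top 54.55924861700042 318.2649315172122 198.4864372936899 [ 2.15395145 -2.21412227  0.08624036] [   6.798792    556.50659247 1131.49297506]
wrist 65.08540615365723 316.9201585855072 192.18040902381503 [-2.29621046  1.75845426  0.26728239] [-624.81182105  -36.76474739  392.25522415]
stop_face scene [([535.5, 170.1, 27.0], 0.72)]
stop_face top [([537.5, 169.8, 27.8], 0.9)]
gate_pivot scene [([542.3, -43.0, 37.4], 0.86)]
gate_pivot top [([542.3, -40.5, 32.6], 0.82)]
gate_tip scene [([549.4, -115.8, 35.9], 0.45)]
gate_tip top [([545.4, -106.8, 33.0], 0.4)]
rail scene [([577.6, -14.8, 1.4], 0.95)]
rail top [([580.5, -13.8, -0.4], 0.81)]
tub_orange scene [([567.1, 44.6, 3.7], 0.77)]
tub_orange top [([563.6, 43.7, 4.7], 0.69)]
tub_yellow scene [([410.9, 85.4, -1.6], 0.94), ([578.7, -9.8, 3.0], 0.9), ([800.2, -64.7, -3.1], 0.85)]
tub_yellow top [([579.0, -9.0, 2.2], 0.67), ([411.5, 79.8, -0.8], 0.66), ([433.6, -32.8, 0.3], 0.59)]
tub_green scene [([59
[... 400 characters left out ...]
[679.3, 82.1, 1.8], 0.51), ([531.5, 172.5, 27.5], 0.16)]
{'t': 1.15, 'qpos': array([-1.32598884e+00,  4.23129443e-01,  1.62987827e+00, -2.80854599e-05,
        1.08859607e+00, -1.90308765e-02]), 'qvel': array([ 0.00053317,  0.0009074 ,  0.00128557, -0.00244324, -0.00073351,
        0.00056355]), 'joint_torque': array([-1.46972110e-03, -5.44600153e+01, -2.74046552e+01,  6.44650636e-02,
        1.70217297e-02, -8.79581847e-06]), 'ee_pos': array([ 162.99501566, -603.36923041,  404.66521612]), 'orientation': array([ 2.08054523,  0.27609319, -2.08059975]), 'ft_force': array([-0.52726103, -0.1254494 ,  0.26889227]), 'moment': array([0.01861461, 0.01200184, 0.02302909]), 'width': 87.54721449488063}
```

View pics/a_scene.png

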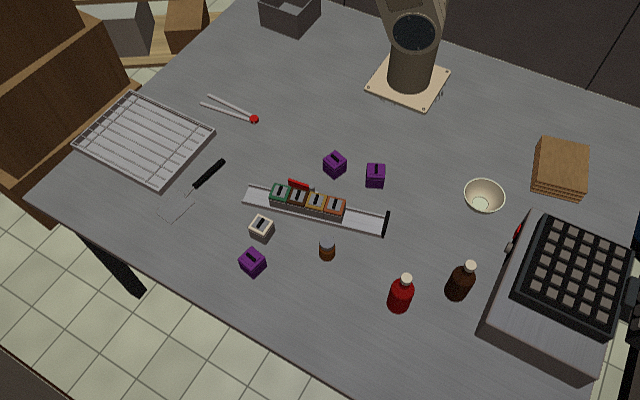

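View pics/a_top.png

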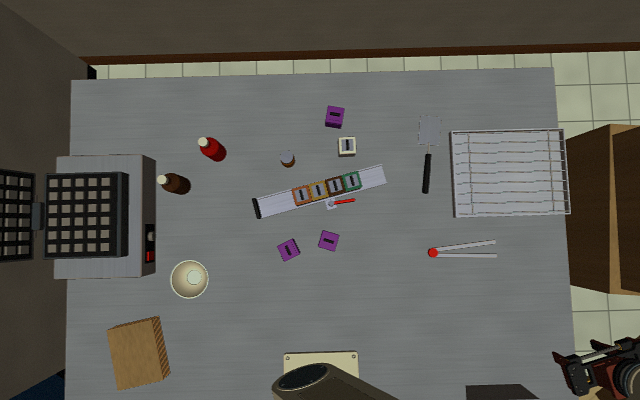

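```bash
cat > h.py <<'E'
import numpy as np, cv2
from scipy.spatial.transform import Rotation as R
def cam(d):
    f=200/np.tan(np.radians(d["vertical_fov"])/2)
    K=np.array([[f,0,d["cx"]],[0,f,d["cy"]],[0,0,1]])
    Rm=R.from_rotvec(d["rvec"]).as_matrix(); return K,Rm,np.array(d["tvec"])
def ray(d,px,z):
    K,Rm,t=cam(d); c=-Rm.T@t
    px=np.atleast_2d(px).astype(float); v=(np.linalg.inv(K)@np.c_[px,np.ones(len(px))].T).T@Rm
    return c+v*((z-c[2])/v[:,2])[:,None]
def proj(d,p):
    K,Rm,t=cam(d); q=(Rm@np.atleast_2d(p).T).T+t; q=q@K.T; return q[:,:2]/q[:,2:]
E
python3 - <<'E'
from h import *
from workcell import readout, viewer, models
o=readout.get_obs(); print(R.from_rotvec(o["orientation"]).as_matrix().round(3))
d=viewer.get_image("wrist");K,Rm,t=cam(d);print(-Rm.T@t, Rm.round(3))
for c in ["sauce_red","sauce_brown","spare_tub","shaker"]: print(c,models.place_of("top",c)[:1])
d=viewer.get_image("top")
im=cv2.resize(d["color"][150:230,240:400,::-1],None,fx=5,fy=5,interpolation=cv2.INTER_CUBIC);cv2.imwrite("pics/b_top.png",im)
E
```

```text
[[-0.     0.261 -0.965]
 [ 0.    -0.965 -0.261]
 [-1.    -0.     0.   ]]
[ 240.96096471 -582.91847827  385.49052105] [[ 0.26  -0.965  0.   ]
 [-0.922 -0.249  0.296]
 [-0.285 -0.077 -0.955]]
sauce_red [{'position': [711.0, 294.8, -1.4], 'conf': 0.87}]
sauce_brown [{'position': [613.3, 402.8, 2.1], 'conf': 0.66}]
spare_tub [{'position': [710.2, -91.3, -6.5], 'conf': 0.89}]
shaker [{'position': [679.3, 82.1, 1.8], 'conf': 0.51}]
```

View pics/b_top.png

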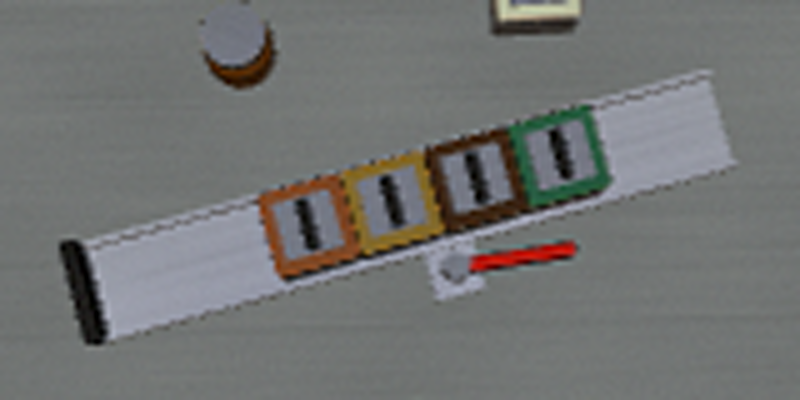

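Emit:
{"method": "apply_moves", "body": {
  "commands": [
    [[0.05,0.036,0,0],[0.08,0.09,0,0],[0.11,0.145,0,0],[0.14,0.2,0,0],[0.17,0.255,0,0],[0.2,0.31,0,0],[0.235,0.36,0,-0.02],[0.27,0.41,-0.02,-0.037]]
  ],
  "gripper": 0
}}

```text
t: 2.45
ee_pos: [433.4, -193.2, 386.6]
orientation: [2.105, 0.236, -2.097]
ft_force: [0.3, -1.2, -0.6]
width: 11.1
```

Emit:
{"method": "apply_moves", "body": {
  "commands": [
    [[0.03,0.05,0,0],[0.06,0.09,0,0],[0.09,0.13,0,0],[0.09,0.13,0,0],[0.09,0.13,0,0]]
  ]
}}

```text
t: 3.08
ee_pos: [521.7, -64.8, 385.0]
orientation: [2.1, 0.24, -2.102]
ft_force: [0.0, 0.5, -0.2]
width: 0.4
```

Run:
```python
from h import *
from workcell import readout, viewer, models
d=viewer.get_image("wrist"); cv2.imwrite("pics/c_w.png",d["color"][:,:,::-1])
import pickle; pickle.dump(d,open("cw.pkl","wb"))
for l in ["stop_face","gate_pivot","gate_tip","rail","tub_orange","tub_yellow","tub_green","tub_brown"]:
    print(l,[(r["position"],round(r["conf"],2)) for r in models.place_of("wrist",l)[:3]])
```

```text
stop_face [([537.6, 173.2, 24.8], 0.89), ([684.2, -341.6, 0.1], 0.73)]
gate_pivot [([538.5, -43.9, 35.6], 0.96)]
gate_tip [([548.2, -107.1, 34.0], 0.75)]
rail []
tub_orange [([562.6, 42.9, 7.3], 0.71), ([389.2, -430.2, 0.5], 0.67)]
tub_yellow [([576.1, -7.8, 2.2], 0.97), ([409.6, 86.5, -1.0], 0.67), ([433.3, -34.4, -0.9], 0.61)]
tub_green [([602.6, -108.6, 2.1], 0.86), ([549.8, -108.6, 30.4], 0.72)]
tub_brown [([587.7, -55.9, 2.5], 0.83)]
```

View pics/c_w.png

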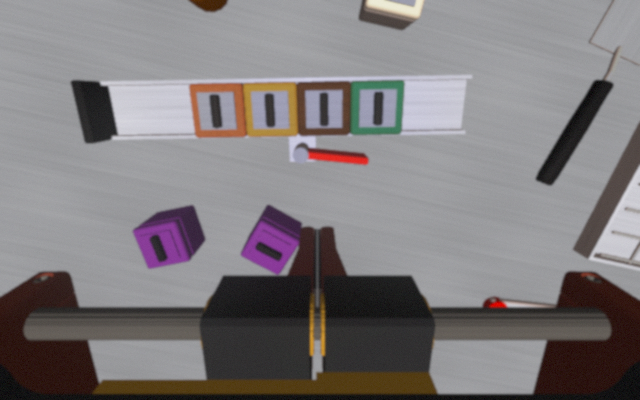

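Run:
```python
from h import *
import pickle; d=pickle.load(open("cw.pkl","rb"))
im=d["color"][:,:,::-1]
a=cv2.resize(im[65:180,60:220],None,fx=4.5,fy=4.5,interpolation=cv2.INTER_CUBIC)
b=cv2.resize(im[65:180,320:480],None,fx=4.5,fy=4.5,interpolation=cv2.INTER_CUBIC)
cv2.imwrite("pics/c1.png",a);cv2.imwrite("pics/c2.png",b)
```

```text
(no output)
```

View pics/c1.png

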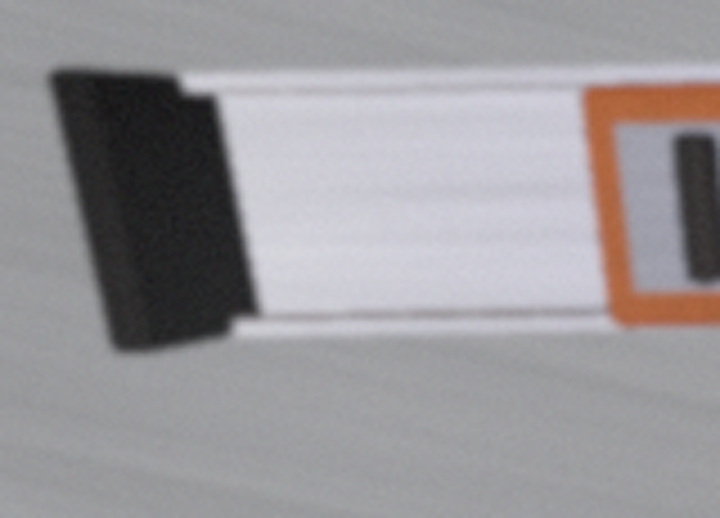

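View pics/c2.png

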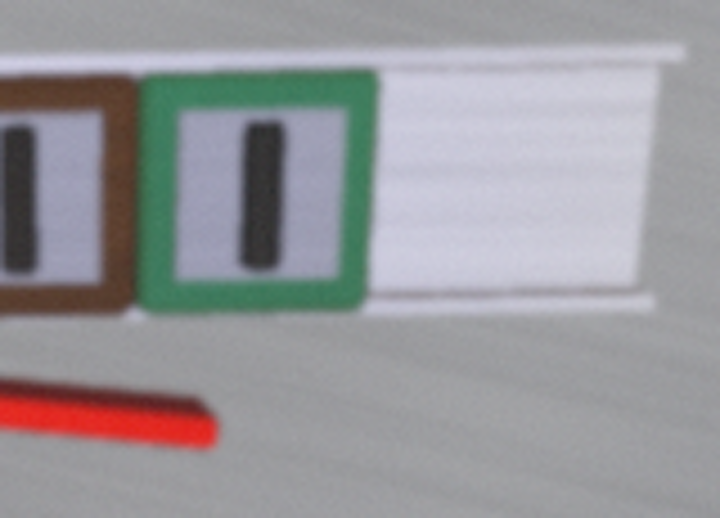

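Run:
```python
from h import *
import pickle; d=pickle.load(open("cw.pkl","rb"))
from scipy.optimize import least_squares
uv=np.array([[472.2,75],[465.6,133.4],[99.6,81],[111.1,139.9]])
W=ray(d,uv,16)[:,:2]; print(W.round(1))
L=np.array([[30.5,-200],[-30.5,-200],[30.5,190],[-30.5,190]])
def T(p,l): c,s=np.cos(p[2]),np.sin(p[2]); return np.asarray(l)@np.array([[c,s],[-s,c]])+p[:2]
s=least_squares(lambda p:(T(p,L)-W).ravel(),[578,-14,.22]); p=s.x; print(p,(s.fun.reshape(-1,2)).round(1))
inv=lambda w:(np.asarray(w)-p[:2])@np.array([[np.cos(p[2]),-np.sin(p[2])],[np.sin(p[2]),np.cos(p[2])]])
# green lid right edge z=60: top right (378,70), bottom right (365,308)
g=np.array([[320+378/4.5,65+70/4.5],[320+365/4.5,65+308/4.5],[320+140/4.5,65+310/4.5]])
print("green",inv(ray(d,g,60)[:,:2]).round(1))
o=np.array([[60+585/4.5,65+88/4.5],[60+612/4.5,65+325/4.5]]);print("orange",inv(ray(d,o,60)[:,:2]).round(1))
t=np.array([[320+217/4.5,65+413/4.5],[320+213/4.5,65+448/4.5],[301,153]]);print("gate",inv(ray(d,t,49)[:,:2]).round(1))
print([T(p,[[0,190],[-45,-20],[0,-117-13.5-20],[0,-117-13.5]]).round(1)])
np.save("rail.npy",p)
```

```text
[[ 656.4 -201.1]
 [ 597.8 -216.3]
 [ 562.5  178.8]
 [ 502.4  164.8]]
[ 5.78551286e+02 -1.36328932e+01  2.43838072e-01] [[ 0.   0.8]
 [-0.6  1.3]
 [-0.2 -0.7]
 [ 0.7 -1.4]]
green [[  24.3 -118.2]
 [ -23.8 -118.5]
 [ -23.4  -70.3]]
orange [[ 24.1  79.1]
 [-24.1  79.9]]
gate [[-48.2 -89.3]
 [-56.3 -88.7]
 [-43.2 -20.7]]
[array([[ 532.7,  170.7],
       [ 539.7,  -43.9],
       [ 614.9, -159.7],
       [ 610.1, -140.3]])]
```

Run:
```python
from h import *
from workcell import readout, viewer
import pickle; d=pickle.load(open("cw.pkl","rb")); e=viewer.get_image("top")
P=[]
for q in (d,e): K,Rm,t=cam(q); P.append(K@np.c_[Rm,t])
for n,a,b in [("green handle",(378.2,108.3),(352,181)),("gate tip",(320+215/4.5,65+430/4.5),(240+577/5,150+249/5))]:
    X=cv2.triangulatePoints(P[0],P[1],np.array(a,float).reshape(2,1),np.array(b,float).reshape(2,1)); print(n,(X[:3]/X[3]).ravel().round(1))
o=readout.get_obs(); M=R.from_rotvec(o["orientation"]).as_matrix(); print(M[:,1], np.arctan2(M[1,1],M[0,1]), -np.pi/2+.2438, o["ee_pos"])
```

```text
green handle [ 601.8 -107.2   55.8]
gate tip [ 548.  -116.3   37. ]
[ 2.24257989e-01 -9.74529812e-01  1.67887391e-05] -1.3446147613177706 -1.3269963267948965 [521.93885545 -65.03274206 385.28106267]
```

Emit:
{"method": "apply_moves", "body": {
  "commands": [
    [[0.032,-0.035,0,0.017],[0.064,-0.07,0,0.017],[0.095,-0.104,0,0.017],[0.095,-0.104,-0.05,0.017],[0.095,-0.104,-0.1,0.017],[0.095,-0.104,-0.14,0.017],[0.095,-0.104,-0.14,0.017]]
  ],
  "gripper": 0
}}

```text
t: 4.45
ee_pos: [615.7, -168.4, 242.1]
orientation: [2.087, 0.259, -2.1]
ft_force: [-0.8, 0.0, -0.3]
width: 0.5
```

Run:
```python
from h import *
from workcell import readout, viewer
o=readout.get_obs();p=np.load("rail.npy")
print(o["ee_pos"],(o["ee_pos"][:2]-p[:2])@np.array([[np.cos(p[2]),-np.sin(p[2])],[np.sin(p[2]),np.cos(p[2])]]))
a=viewer.get_image("wrist")["color"];b=viewer.get_image("top")["color"]
cv2.imwrite("pics/d_w.png",a[:,:,::-1]);cv2.imwrite("pics/d_t.png",cv2.resize(b[120:250,230:450,::-1],None,fx=3.6,fy=3.6,interpolation=cv2.INTER_CUBIC))
```

```text
[ 615.6910507  -168.39670828  242.09457146] [  -1.32334773 -159.15228342]
```

View pics/d_w.png

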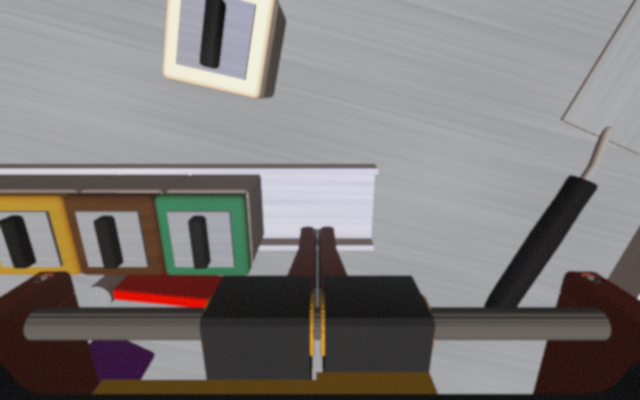

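View pics/d_t.png

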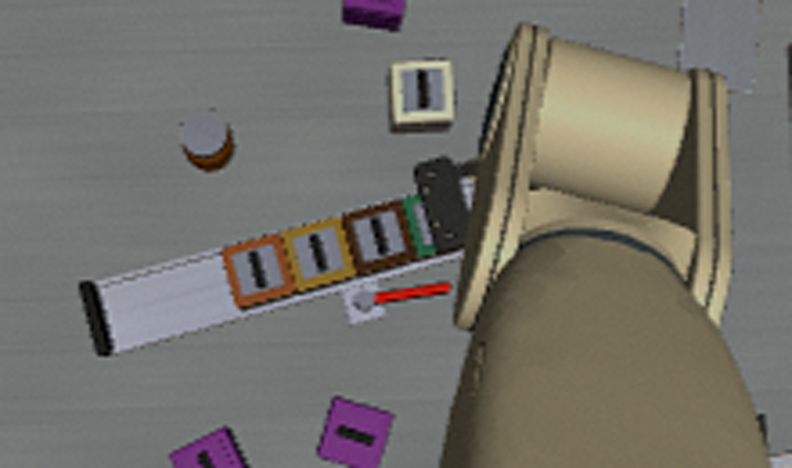

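Emit:
{"method": "apply_moves", "body": {
  "commands": [
    [[0,0,-0.04,0],[0,0,-0.04,0],[-0.0029,0.0116,-0.04,0],[-0.0048,0.0194,-0.04,0],[-0.0065,0.026,-0.04,0],[-0.008,0.032,-0.04,0],[-0.0097,0.0388,-0.04,0],[-0.0097,0.0388,-0.04,0]]
  ]
}}

```text
t: 5.55
ee_pos: [607.7, -129.7, 205.8]
orientation: [2.093, 0.256, -2.09]
ft_force: [0.5, -1.6, 1.1]
width: 0.3
```

```bash
cat > look.py <<'E'
import sys
from h import *
from workcell import readout, viewer
o=readout.get_obs();p=np.load("rail.npy")
print(o["t"],o["ee_pos"],o["ft_force"],(o["ee_pos"][:2]-p[:2])@np.array([[np.cos(p[2]),-np.sin(p[2])],[np.sin(p[2]),np.cos(p[2])]]))
a=viewer.get_image("wrist")["color"];b=viewer.get_image("scene")["color"]
im=np.vstack([cv2.resize(a[:250],(512,200)),cv2.resize(b[150:270,210:420],(512,292),interpolation=cv2.INTER_CUBIC)])
cv2.imwrite(f"pics/{sys.argv[1]}.png",im[:,:,::-1])
E
python3 look.py e1
```

```text
5.55 [ 607.74658492 -129.69290698  205.7528119 ] [ 0.51008856 -1.55362694  1.09043519] [   0.31141309 -119.67537462]
```

View pics/e1.png

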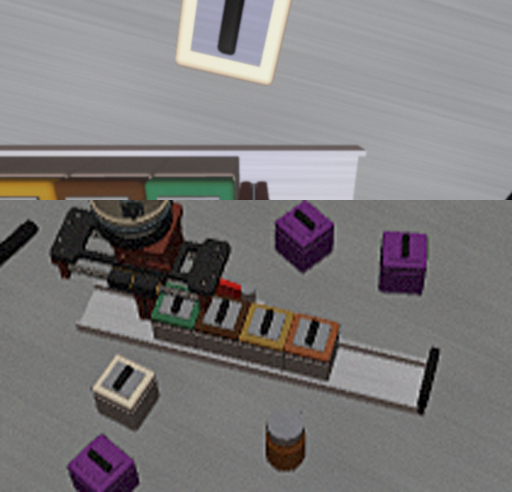

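Emit:
{"method": "apply_moves", "body": {
  "commands": [
    [[-0.0014,0.0058,-0.003,0],[-0.0034,0.0136,-0.003,0],[-0.0053,0.0213,-0.003,0],[-0.0072,0.0291,-0.003,0],[-0.0092,0.0369,-0.003,0],[-0.0111,0.0446,-0.003,0],[-0.013,0.0524,-0.003,0],[-0.0145,0.0582,-0.003,0]]
  ]
}}

```text
t: 6.65
ee_pos: [593.7, -72.4, 203.1]
orientation: [2.094, 0.254, -2.088]
ft_force: [1.2, -6.9, 5.9]
width: 0.2
```

```bash
python3 look.py e2
```

```text
6.65 [593.70480251 -72.42503362 203.06349731] [ 1.17261535 -6.89205862  5.91214047] [  0.51112913 -60.71147815]
```

View pics/e2.png

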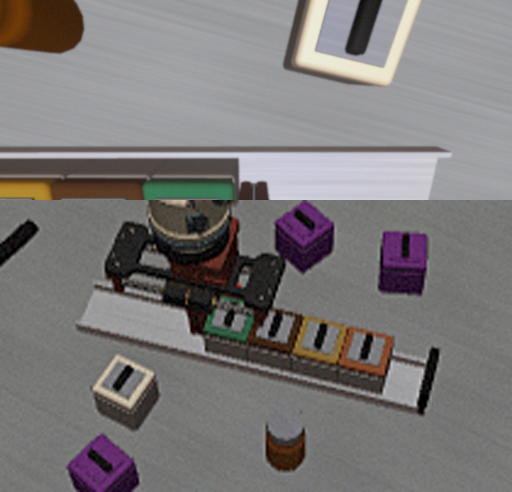

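Emit:
{"method": "apply_moves", "body": {
  "commands": [
    [[-0.0012,0.0048,-0.002,0],[-0.0027,0.0107,-0.002,0],[-0.0041,0.0165,-0.002,0],[-0.0053,0.0213,-0.002,0],[-0.0063,0.0252,-0.002,0],[-0.007,0.0281,-0.002,0],[-0.0075,0.03,-0.002,0]]
  ]
}}

```text
t: 7.62
ee_pos: [586.3, -42.6, 201.1]
orientation: [2.094, 0.254, -2.088]
ft_force: [1.9, -7.8, 7.5]
width: 0.1
```

```bash
python3 look.py e3
```

```text
7.625 [586.28682691 -42.58741453 201.11139747] [ 1.8888431  -7.83060698  7.47415174] [  0.51625286 -29.96558659]
```

View pics/e3.png

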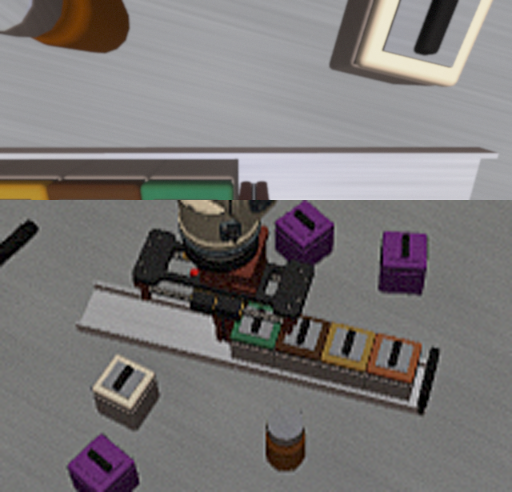

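Emit:
{"method": "apply_moves", "body": {
  "commands": [
    [[-0.0005,0.0019,0,0],[-0.001,0.0039,0,0],[-0.0014,0.0058,0,0],[-0.0017,0.0068,0,0],[-0.0019,0.0078,0,0],[-0.0022,0.0087,0,0],[-0.0024,0.0097,0,0]]
  ]
}}

```text
t: 8.6
ee_pos: [583.9, -33.2, 201.1]
orientation: [2.094, 0.254, -2.088]
ft_force: [1.2, -13.7, 7.0]
width: 0.1
```

```bash
python3 look.py e4
```

```text
8.6 [583.93032109 -33.16264909 201.08357413] [  1.20148597 -13.67136697   6.97073088] [  0.50486707 -20.25069114]
```

View pics/e4.png

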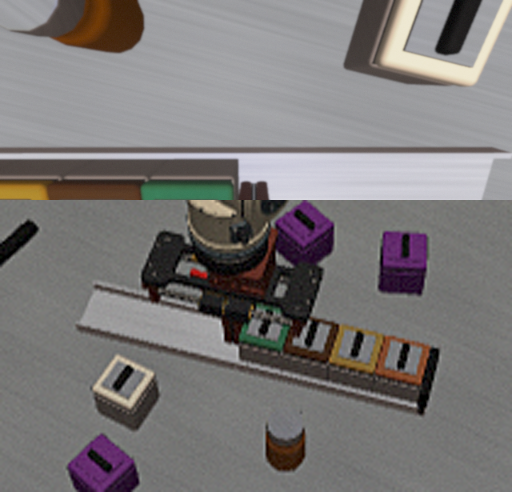

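Emit:
{"method": "apply_moves", "body": {
  "commands": [
    [[-0.0002,0.001,0,0],[-0.0005,0.0019,0,0],[-0.0007,0.0029,0,0],[-0.0007,0.0029,0,0]]
  ]
}}

```text
t: 9.2
ee_pos: [584.1, -32.4, 201.2]
orientation: [2.095, 0.251, -2.084]
ft_force: [4.9, -25.6, 4.0]
width: 0.2
```

```bash
python3 look.py e5
python3 - <<'E'
from workcell import viewer
import cv2
b=viewer.get_image("top")["color"];cv2.imwrite("pics/f_t.png",cv2.resize(b[150:250,230:370,::-1],None,fx=5,fy=5,interpolation=cv2.INTER_CUBIC))
b=viewer.get_image("scene")["color"];cv2.imwrite("pics/f_s.png",cv2.resize(b[180:250,290:400,::-1],None,fx=7,fy=7,interpolation=cv2.INTER_CUBIC))
E
```

```text
9.2 [584.09448853 -32.40418165 201.23533684] [  4.89116495 -25.57918309   3.97126332] [  0.84729417 -19.55429507]
```

View pics/f_t.png

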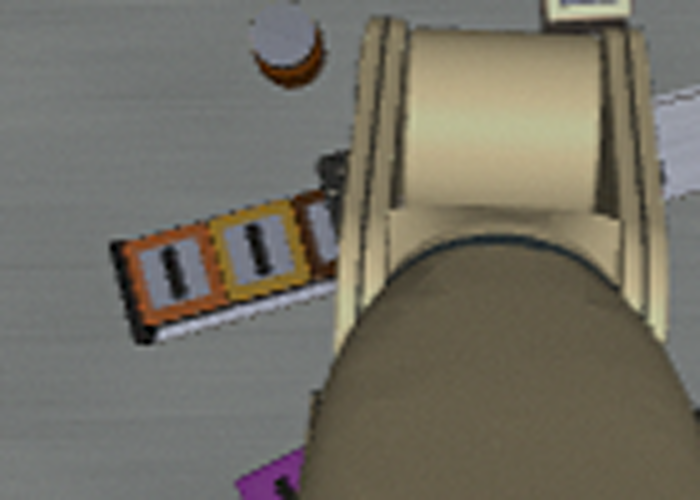

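View pics/f_s.png

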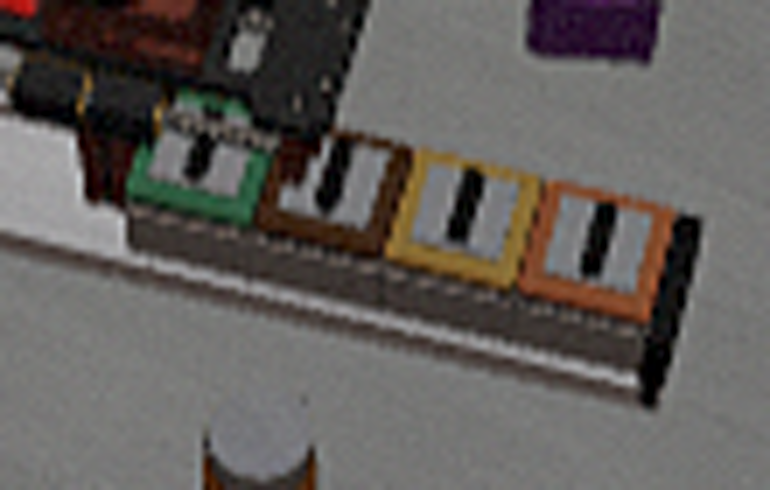

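Run:
```python
from h import *
p=np.load("rail.npy"); c,s=np.cos(p[2]),np.sin(p[2])
T=lambda l: np.asarray(l)@np.array([[c,s],[-s,c]])+p[:2]
print(T([[0,-100],[-90,-75]]).round(1))
for th in [-.15,0,.2,.4,.6,.8,1.0,1.2,1.4,1.57]:
    q=np.array([-45,-20])+50*np.array([np.sin(th),-np.cos(th)])-(4+10*(abs(np.cos(th))+abs(np.sin(th)))-1.5)*np.array([np.cos(th),np.sin(th)])
    print(th,q.round(1),T(q).round(1))
```

```text
[[ 602.7 -110.7]
 [ 509.3 -108.1]]
-0.15 [-66.2 -67.4] [530.6 -95. ]
0 [-57.5 -70. ] [539.7 -95.4]
0.2 [-49.1 -71.8] [548.3 -95.2]
0.4 [-39.9 -72.1] [557.2 -93.3]
0.6 [-30.3 -70.5] [566.2 -89.4]
0.8 [-20.7 -66.8] [574.6 -83.4]
1.0 [-11.7 -60.7] [581.8 -75.4]
1.2 [ -4.  -52.5] [587.4 -65.6]
1.4 [  1.9 -42.3] [590.6 -54.3]
1.57 [  5.  -32.5] [591.3 -44. ]
```

Emit:
{"method": "apply_moves", "body": {
  "commands": [
    [[0.005,-0.02,0,0],[0.0125,-0.05,0,0],[0.0195,-0.0785,0,0],[0.0195,-0.0785,0.03,0],[0.0195,-0.0785,0.06,0],[-0.01,-0.0785,0.06,0],[-0.04,-0.0785,0.06,0],[-0.06,-0.0785,0.06,0]]
  ]
}}

```text
t: 10.4
ee_pos: [520.4, -107.5, 259.6]
orientation: [2.09, 0.257, -2.096]
ft_force: [-0.1, 1.2, 0.5]
width: 0.5
```

```bash
python3 look.py g1
python3 - <<'E'
from workcell import models
for c in ["top","wrist","scene"]:
  for l in ["tub_green","tub_orange","gate_tip","gate_pivot","tub_brown"]: print(c,l,[(r["position"],round(r["conf"],2)) for r in models.place_of(c,l)[:1]])
E
```

```text
10.4 [ 520.38544314 -107.52603165  259.58662767] [-0.09103231  1.18190677  0.50665053] [-79.11373029 -77.07272149]
top tub_green []
top tub_orange [([539.1, 147.8, 3.1], 0.61)]
top gate_tip []
top gate_pivot []
top tub_brown [([563.8, 53.4, 3.7], 0.46)]
wrist tub_green [([580.5, -4.1, 2.8], 0.79)]
wrist tub_orange []
wrist gate_tip [([547.5, -107.2, 33.5], 0.59)]
wrist gate_pivot [([539.4, -44.1, 36.7], 0.74)]
wrist tub_brown [([566.8, 49.4, 1.5], 0.78)]
scene tub_green [([572.6, 1.0, 1.0], 0.8)]
scene tub_orange [([544.7, 148.6, 1.3], 0.57)]
scene gate_tip [([550.2, -116.7, 34.4], 0.74)]
scene gate_pivot [([539.7, -39.9, 37.1], 0.95)]
scene tub_brown [([564.6, 47.9, 1.1], 0.85)]
```

View pics/g1.png

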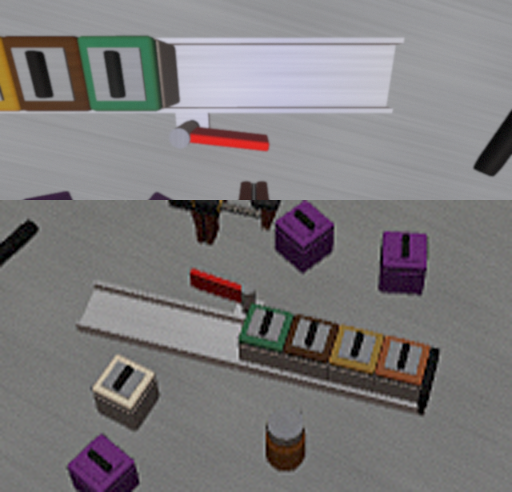

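Emit:
{"method": "apply_moves", "body": {
  "commands": [
    [[-0.005,0.01,0,0],[-0.005,0.01,-0.03,0],[-0.005,0.01,-0.052,0],[-0.005,0.01,-0.052,0]]
  ]
}}

```text
t: 11.75
ee_pos: [516.3, -97.0, 207.0]
orientation: [2.089, 0.258, -2.096]
ft_force: [-0.4, 0.0, 0.2]
width: 0.8
```

```bash
python3 look.py g2
```

```text
11.75 [516.27857494 -96.9504476  207.02247525] [-0.44262612  0.02242258  0.17844379] [-80.54585922 -65.81846224]
```

View pics/g2.png

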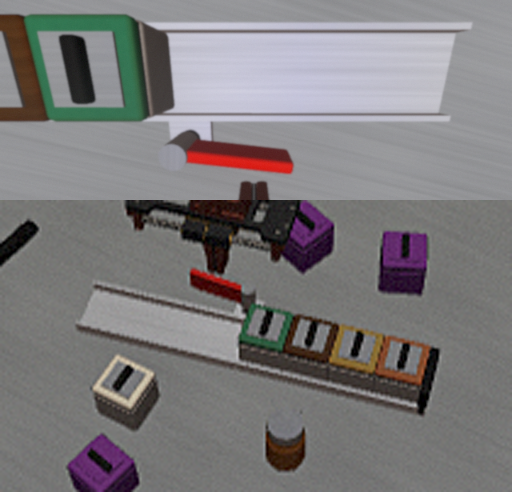

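Emit:
{"method": "apply_moves", "body": {
  "commands": [
    [[0.012,0.001,0,0],[0.02,0.0015,0,0],[0.026,0.0017,0,0],[0.032,0.0018,0,0],[0.0365,0.0027,0,0],[0.041,0.0037,0,0],[0.0455,0.0055,0,0],[0.05,0.0076,0,0]]
  ]
}}

```text
t: 12.85
ee_pos: [567.5, -89.9, 208.2]
orientation: [2.092, 0.256, -2.092]
ft_force: [-0.6, 0.2, 0.8]
width: 0.4
```

```bash
python3 look.py g3
```

```text
12.85 [567.49156235 -89.90586035 208.17251962] [-0.62847025  0.19072315  0.8390237 ] [-29.14706147 -71.34656129]
```

View pics/g3.png

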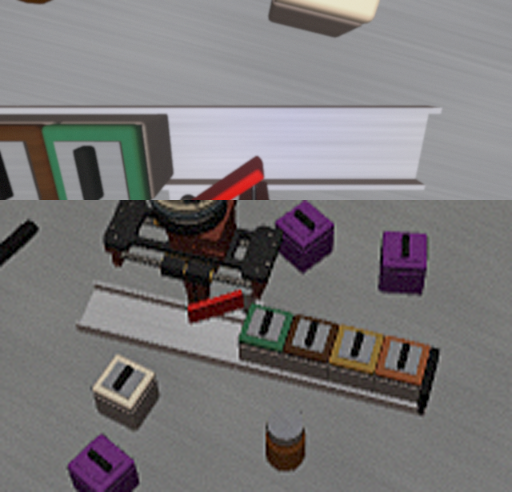

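Emit:
{"method": "apply_moves", "body": {
  "commands": [
    [[0.0035,0.003,0,0],[0.0071,0.0065,0,0],[0.011,0.0105,0,0],[0.0143,0.0145,0,0],[0.0173,0.0193,0,0],[0.0199,0.0243,0,0],[0.0217,0.03,0,0],[0.0231,0.0356,0,0]]
  ]
}}

```text
t: 13.95
ee_pos: [590.5, -54.0, 208.3]
orientation: [2.092, 0.256, -2.092]
ft_force: [-1.0, -1.7, 0.5]
width: 0.6
```

```bash
python3 look.py g4
```

```text
13.95 [590.50769294 -54.02635905 208.2560686 ] [-1.02262534 -1.70797761  0.52395165] [  1.8505672  -42.08518917]
```

View pics/g4.png

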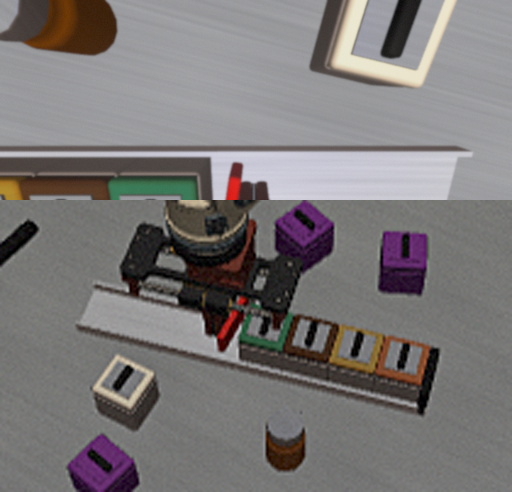

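Emit:
{"method": "apply_moves", "body": {
  "commands": [
    [[0.0004,0.003,0,0],[0.0006,0.006,0,0],[0.0007,0.0085,0,0],[0.0007,0.0105,0,0],[0.0005,0.012,0,0],[0.0005,0.012,0,0]]
  ]
}}

```text
t: 14.8
ee_pos: [591.0, -43.6, 208.3]
orientation: [2.091, 0.255, -2.09]
ft_force: [-0.4, -10.6, -0.5]
width: 0.4
```

```bash
python3 look.py g5
```

```text
14.8 [590.95813833 -43.61093095 208.25287684] [ -0.40834869 -10.64371011  -0.49448674] [  4.80227342 -32.08661558]
```

View pics/g5.png

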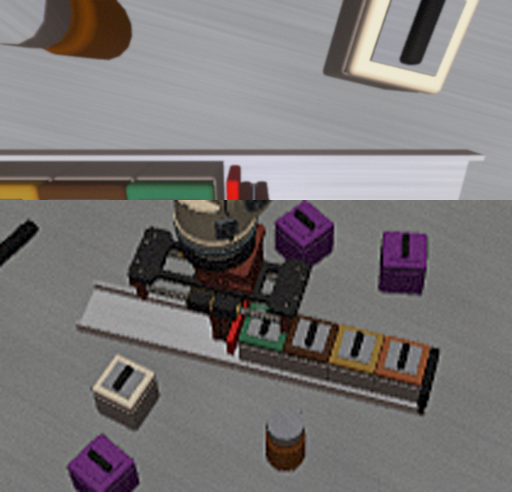

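Force has risen to 10.6 N and the gate has stopped at its hard stop, square to the rail. I'll back off straight along the rail, then go up.

Emit:
{"method": "apply_moves", "body": {
  "commands": [
    [[0.003,-0.013,0,0],[0.01,-0.04,0,0],[0.017,-0.07,0,0],[0.017,-0.07,0.05,0],[0.017,-0.07,0.1,0],[0.017,-0.12,0.15,0],[0.017,-0.17,0.17,0],[0.017,-0.17,0.17,0]]
  ]
}}

```text
t: 15.9
ee_pos: [608.3, -216.1, 381.3]
orientation: [2.099, 0.249, -2.087]
ft_force: [-0.3, 0.8, -0.0]
width: 0.6
```

Emit:
{"method": "apply_moves", "body": {
  "commands": [
    [[-0.05,0.02,0,0],[-0.1,0.05,0,0],[-0.13,0.09,0,0],[-0.13,0.12,0,0],[-0.13,0.12,0,0],[-0.13,0.12,0,0]]
  ]
}}

```text
t: 16.65
ee_pos: [478.1, -92.5, 378.0]
orientation: [2.091, 0.257, -2.092]
ft_force: [-0.2, -0.9, 0.2]
width: 0.8
```

```bash
python3 look.py h1
python3 - <<'E'
from workcell import viewer, models
import numpy as np,cv2
a=viewer.get_image("wrist")["color"];cv2.imwrite("pics/h_w.png",a[:,:,::-1])
p=np.load("rail.npy");M=np.array([[np.cos(p[2]),-np.sin(p[2])],[np.sin(p[2]),np.cos(p[2])]])
for c in ["wrist","scene"]:
  for l in ["tub_green","tub_brown","tub_yellow","tub_orange","gate_tip","gate_pivot","stop_face"]: print(c,l,[((np.array(r["position"][:2])-p[:2])@M,round(r["conf"],2)) for r in models.place_of(c,l)[:1]])
E
```

```text
16.65 [478.1223223  -92.45056574 377.96186593] [-0.24909251 -0.93369328  0.18802562] [-116.48699111  -52.2396703 ]
wrist tub_green [(array([3.73104771, 9.41048666]), 0.72)]
wrist tub_brown [(array([ 4.70617494, 68.83286566]), 0.8)]
wrist tub_yellow [(array([-143.51106071,  135.79771507]), 0.87)]
wrist tub_orange [(array([  1.53672519, 168.3416823 ]), 0.77)]
wrist gate_tip [(array([ 27.21031396, -13.43385742]), 0.82)]
wrist gate_pivot [(array([-44.03847329, -20.64567517]), 0.86)]
wrist stop_face [(array([ 4.56977662, -2.95788162]), 0.49)]
scene tub_green [(array([ 0.32658823, 17.26476292]), 0.67)]
scene tub_brown [(array([ 1.39107413, 62.13509688]), 0.77)]
scene tub_yellow [(array([ 202.76387671, -103.89349818]), 0.9)]
scene tub_orange [(array([  3.72228307, 165.94307088]), 0.7)]
scene gate_tip [(array([ 26.27673585, -24.22776458]), 0.7)]
scene gate_pivot [(array([-39.91725145, -18.99173122]), 0.73)]
scene stop_face [(array([  2.55746934, 187.76996275]), 0.61)]
```

View pics/h_w.png

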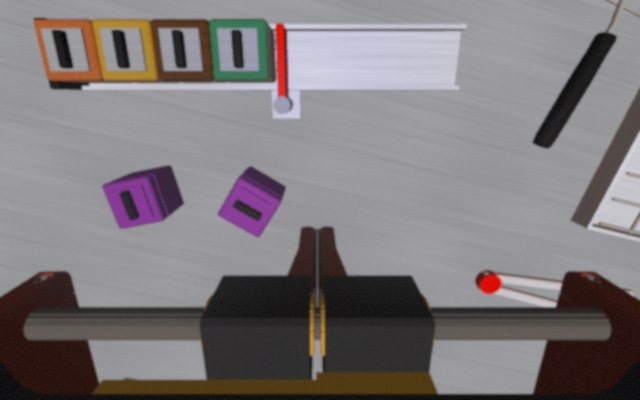

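View pics/h1.png

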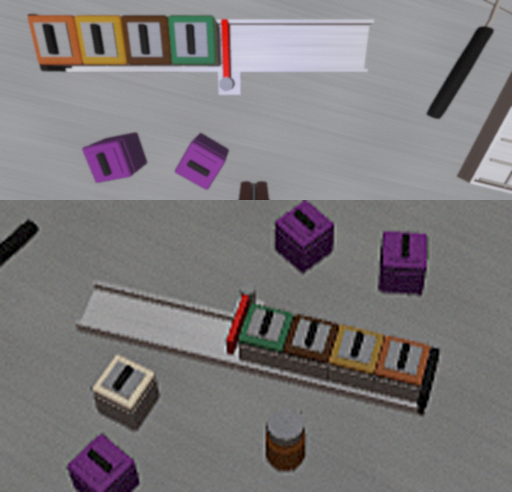

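Run:
```python
from h import *
from workcell import viewer
d=viewer.get_image("wrist");p=np.load("rail.npy");M=np.array([[np.cos(p[2]),-np.sin(p[2])],[np.sin(p[2]),np.cos(p[2])]])
cv2.imwrite("pics/h_z.png",cv2.resize(d["color"][5:120,20:300,::-1],None,fx=2.85,fy=2.85,interpolation=cv2.INTER_CUBIC))
f=lambda px,z:((ray(d,px,z)[:,:2]-p[:2])@M).round(1)
for y,z in ((-10,60),(190,60),(190,46)): print(y,z,proj(d,np.c_[(np.array([[-25,y],[25,y]])@M.T+p[:2]),[z,z]]).round(1))
print("gate",f([[281,25],[282,100]],49))
```

```text
-10 60 [[269.5  82.3]
 [266.8  20.3]]
190 60 [[47.5 82.4]
 [32.6 20.4]]
190 46 [[59.7 83. ]
 [46.1 23.9]]
gate [[ 23.5 -20.8]
 [-40.4 -19.6]]
```

View pics/h_z.png

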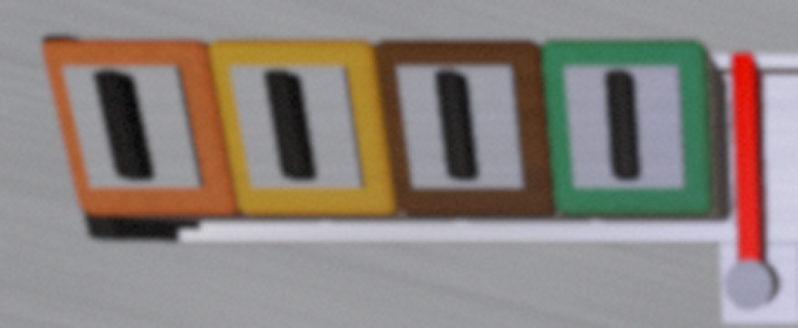

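```bash
python3 -c "
from workcell import workorder; print(workorder.close_job())"
```

```text
the job is handed in; nothing more can be done
None
```

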